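Hang the slotted lint screen on its drying pin

TASK

Take the lint screen whose hanger plate has a slot open at one side out of its holder and slide the slot sideways over the headed pin of the drying stand until the slot's end meets the pin, then let it down so that the pin sits fully home in the notch and the screen hangs upright by itself. Work gently and by feel: the pin may be clamped anywhere along its short track and must not be pushed hard, and the screen must not drop or swing when you let go. Leave the other screen and everything else where they are.

Things in the scene. Friction and masses are not known exactly. Their poses are not given: they have to be found in the camera images.
- screen_handle (a point): Lint screen to hang: middle of the grey handle block on its top. Block 28 mm along y, 16 mm along x, 46 mm tall; this point is 159 mm above the screen's underside, 37 mm straight above screen_notch; the 60 mm wide plate begins 23 mm below it. x is through the screen's thickness, y along its width (slot opens to +y), z up.
- screen_notch (a point): Same screen: top middle of the notch in its 5 mm dark steel hanger plate (y -30 to 30 mm). L-shaped slot: a level channel, ceiling 10 mm and floor 24 mm below this point, open at the +y edge, ending at a wall at y = -5.5 mm; above its inner end the 11 mm wide notch (y -5.5 to 5.5) rises 10 mm to this point, its -y wall flush with the end wall. Hung home, this point is 4 mm above the pin's axis.
- screen: The whole slotted lint screen: grey frame with mesh 90 mm wide (y), 8 mm thick (x), 88 mm tall, hanger plate and handle above, 182 mm in all, 0.2 to 0.33 kg. Origin: centre of underside. Stands loosely in the groove of a white holder (groove floor 10 mm, cheeks up to 38 mm above the counter): lift at least 50 mm to clear.
- pin_track (a point): Middle of the level track of the pin on the fixed drying stand, 170 mm above the counter, in the plane where the hanger plate hangs. x: along the pin to its head; y: along the track; z up. The pin's axis is at this height but clamped anywhere within 15 mm either way along y; where is not measured, so feel for it, with at most 20 N.
- rack: The fixed drying stand: white panel 180 mm wide on a dark foot; origin on the counter below pin_track, same axes. Panel face 52 mm behind pin_track (-x), top 20 mm above it. Its steel pin along +x is 8 mm in diameter from x = -6 to 6 mm, between a 22 mm collar (panel to x = -6) and a 22 mm head (x = 6 to 9 mm), so the plate can only come on sideways, along y.
- other_screen: The other lint screen, same sizes, but with a closed window in its plate, not open at the side; origin at the centre of its underside, standing in a like holder. Leave it alone.
- detergent: White detergent bottle, 72 mm diameter, 190 mm tall; origin under its centre. Bystander.
- jar: Clear jar, 60 mm diameter, 85 mm tall; origin under its centre. Bystander.
- scoop_cup: Grey measuring cup, 64 mm diameter, 70 mm tall; origin under its centre. Bystander.
- brush: Small brush lying on the counter. Bystander.
- screwdriver: Screwdriver lying on the counter. Bystander.
- powder_box: Cardboard box 70 by 120 by 150 mm; origin under its centre. Bystander.

How it is judged:
On the way, in this order (a step that is already met when the one before it is completed fails the run):
1. the slotted screen is lifted out of its holder (height (world z) of screen_notch above 0.172 m), for 0.1 s.
2. the slot has been slid sideways over the pin: plate between collar and head at channel height, inner end of the slot at the pin (y of screen_notch in the frame of pin_track between -0.021 and 0.021 m and x of screen_notch in the frame of pin_track between -0.007 and 0.007 m and z of screen_notch in the frame of pin_track between 0.008 and 0.024 m), for 0.1 s.
At the end, for the whole second after the job is handed in: The slotted screen hangs on the pin alone, at rest and upright within 0.2 rad, the pin home in the notch: screen_notch 1 to 7 mm above pin_track's height, within 21 mm of it along the track and 8 mm along the pin, its weight on the stand (z of screen_notch in the frame of pin_track between 0.001 and 0.007 m and y of screen_notch in the frame of pin_track between -0.021 and 0.021 m and x of screen_notch in the frame of pin_track between -0.008 and 0.008 m and angle between screen's own z axis and vertical below 0.2 rad and contact force between screen and rack above 1 N and linear speed of screen below 0.03 m/s); the robot touches nothing.
It fails at once if the screen presses on the pin or stand with more than 20 N (contact force between screen and rack above 20 N).
It fails at once if the other screen is disturbed (moved over 10 mm) (distance of other_screen from where it was at the start of the episode above 0.01 m).
It fails at once if a bystander is pushed away (over 20 mm) (distance of any of detergent, jar, scoop_cup, brush, screwdriver, powder_box from where it was at the start of the episode above 0.02 m).
It fails at once if the screen is let go of before it hangs, so that it drops or swings (faster than 0.12 m/s with no finger on it) (contact force between the fingers and screen below 0.05 N and linear speed of screen above 0.12 m/s).
It also fails if it takes over 48 s, if anything falls off the work surface, if the arm or the gripper's body presses on something with over 40 N, if the wrist force passes 120 N, or if a joint passes its speed limit or range.

ROBOT

A 6-joint arm with a two-finger parallel gripper is mounted at the origin on the work surface. World frame = base frame: x ahead of the robot, y to its left, z up, the work surface at z = 0. Lengths are in m, angles in rad, forces in N, time in s.
With the tool pointing down it reaches from about 0.375 to 0.9 m from the base axis. Payload 3.1 kg.
Tool frame: the origin (TCP) lies on the centre line of the jaws, within the pads' length; the fingertips stand 22 mm ahead of it and the grasp point (between the pads) lies 3 mm ahead of it; y points along the fingers, z is the direction in which the jaws open and shut, and the axes are right-handed (so a half turn about y gives the same grasp; the last joint's range is limited). The gripper opens to 85 mm and grips with 20 to 120 N. Pads are 22 mm wide; open, the fingers measure 114 mm over their backs; the gripper's body (76 mm by 85 mm) begins 54 mm behind the grasp point. The pads swing forward as they close: fully open they stand 13 mm farther back than shut.
Start: joints at [0.928, 0.527, 1.433, -0, 1.181, -0.178], TCP at [0.28, 0.559, 0.253] pointing down, gripper open.
Joint ranges: [-3.08, 3.08], [-0.75, 2.2], [0.22, 2.44], [-1.43, 4.57], [0, 2.65], [-2.85, 2.85]. Speed limits (rad/s): [2.79, 2.79, 3.14, 3.14, 3.14, 3.14].

INTERFACE

Orientations are given as a rotation vector (axis times angle).
In Python, from bench import * gives the robot as it stands. The module is installed in compiled form; this text tells all that it offers.
- The arm moves only by the tool servo_tool, never from a script. Its argument "moves" is a list of rows, each an object with "xyz": the shift along the tool's x, y, z in m, a list of three; "turn": the turn, a rotation vector about the tool's x, y, z in degrees, a list of three; "gripper": the closure, from 0 (fully open) to 1 (shut). In form: [{"xyz": [dx, dy, dz], "turn": [ax, ay, az], "gripper": gripper}, ...]. A call has 1 to 12 rows; each row shifts and turns the commanded pose from where the row before left it, along the tool's axes as they then stand; what a row does not reach is not made up. A row lasts 1/8 s, in which the tool goes at most 62.5 mm and 10.7 degrees, less where a joint would pass 70% of its speed; a pose out of reach is approached as far as the arm can. A call with a gripper value outside its range is refused whole. The fingers move at their own pace and stop on an object; "squeeze" is the grip in N (left out, the last holds). Time passes only in rows, so rows that do not move let the fingers close. It gives the time, the measured TCP pose, the force and the opening at its end, in the units of the state.
- get_obs(): the state, without advancing time (a new reading comes with each control period).
- get_image(name): name is "side" or "top" or "wrist"; returns (picture, depth): 384x512x3 uint8, red, green, blue; 384x512 float32, m along the optical axis (not along the pixel's ray), 0 where there is no reading.
- calibration(name): a dict with "vfov" (degrees; the focal length in pixels is half the picture's height over the tangent of half this angle, whatever the lens; pixels are square), "cx", "cy" (the principal point, pixels), "R" (3x3) and "t" (3): a world point X has camera coordinates R X + t; the wrist camera has in their place "mount" (4x4, takes a point from camera to tool coordinates, whose origin is the TCP and whose axes are the tool frame's). Camera axes: x right, y down, z forward; pixel columns grow to the right and rows downward; lengths in m; the calibration is good to about 2 mm. A picture is of the moment at which its call begins: read the wrist's pose just before it. calibration takes no time and is no camera call.
- finish_job(): hands the job in, once; it reports no verdict.
The state is a dict: "time_s": time; "q": joint angles; "joint_vel": joint speeds; "effort": joint torques, N m; "ee_pos": TCP position; "eef_rot": TCP orientation; "ft_force": force on the tool from outside, world axes, zero at the start; "torque": the same for the moment, N m; "finger_gap": finger opening in m.
Only numpy, scipy, OpenCV 4.12 (cv2) and the standard library are available. Lean on these libraries where they do the work, as an engineer would, in place of code of your own. Each camera call takes 0.05 s, during which the arm holds its last target.

## Working session

There is one attempt and no reset: what is moved stays moved. The work goes in short steps, Python scripts to look and compute and a tool call to move; the robot and the scene stay as the last step left them, time stands still between calls to the robot, and variables do not carry over. Pictures are saved under pics/ and viewed, and the job is handed in when it is done.

Besides the shell and the picture viewer there is one more tool, called after ">>>" as a command line: name --argument value ..., lists and objects as JSON in quotes. servo_tool: Moves the arm, as the interface text tells. Its arguments: {"type":"object","properties":{"moves":{"type":"array"},"squeeze":{"type":"number"}},"required":["moves"]}

```bash
mkdir -p pics
cat > h.py <<'E'
from bench import *
import numpy as np, cv2
from scipy.spatial.transform import Rotation as Rn
def f(c): return 192/np.tan(np.radians(c['vfov'])/2)
def unproj(name,u,v,z,c=None,pose=None):
    c=calibration(name); k=f(c)
    p=np.array([(u-c['cx'])/k*z,(v-c['cy'])/k*z,z])
    if name=='wrist':
        m=np.array(c['mount']); p=m[:3,:3]@p+m[:3,3]
        return Rn.from_rotvec(pose[1]).as_matrix()@p+np.array(pose[0])
    return np.array(c['R']).T@(p-np.array(c['t']))
E
python3 - <<'E'
from h import *
o=get_obs(); print({k:np.round(v,4) for k,v in o.items()})
for n in ['side','top','wrist']:
    p,d=get_image(n); cv2.imwrite(f'pics/{n}0.png',cv2.cvtColor(p,cv2.COLOR_RGB2BGR)); np.save(f'{n}0.npy',d); print(n,calibration(n))
E
```

```text
{'time_s': np.float64(0.0), 'q': array([ 0.9285,  0.5285,  1.4339,  0.    ,  1.1814, -0.1785]), 'joint_vel': array([ 0.0004,  0.0002, -0.0009, -0.0021,  0.0009,  0.0004]), 'effort': array([ 2.00000e-04, -4.42353e+01, -1.78025e+01, -3.00000e-04,
        8.40000e-03,  0.00000e+00]), 'ee_pos': array([0.2791, 0.5584, 0.2523]), 'eef_rot': array([-1.5421,  0.3645, -0.3631]), 'ft_force': array([ 0.2212,  0.2642, -0.3376]), 'torque': array([-0.0042,  0.0411,  0.0165]), 'finger_gap': np.float64(0.0855)}
side {'vfov': 48.85697965402665, 'cx': 256.0714359279205, 'cy': 190.2018159835393, 'R': array([[ 0.93492525, -0.35481929, -0.00424934],
       [-0.26395671, -0.68740525, -0.67660984],
       [ 0.2371532 ,  0.63370126, -0.73632946]]), 't': array([-0.55439882,  0.21007731,  1.10079848])}
top {'vfov': 46.54028070858595, 'cx': 253.93360624867756, 'cy': 186.66023872120604, 'R': array([[-0.01366931, -0.99980857, -0.013999  ],
       [-0.98610444,  0.01579746, -0.16537374],
       [ 0.16556323,  0.01154393, -0.98613161]]), 't': array([-0.0023914 ,  0.600192  ,  1.49747028])}
wrist {'vfov': 60.029334735375976, 'cx': 253.8385965698204, 'cy': 190.17972039880019, 'mount': array([[ 3.85787585e-04,  9.53858836e-01,  3.00255180e-01,
        -7.66449663e-02],
       [ 7.60161343e-04, -3.00255395e-01,  9.53858543e-01,
        -1.19479148e-01],
       [ 9.99999637e-01, -1.39744403e-04, -8.40921417e-04,
         9.57928499e-05],
       [ 0.00000000e+00,  0.00000000e+00,  0.00000000e+00,
         1.00000000e+00]])}
```

View pics/side0.png

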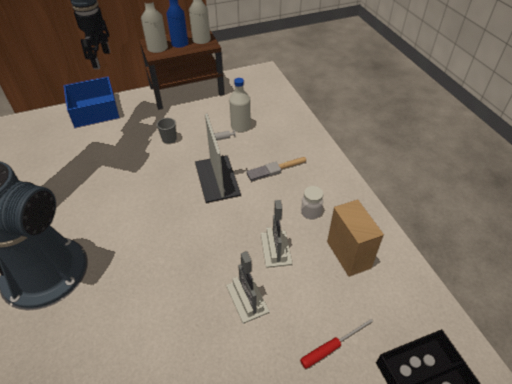

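View pics/top0.png

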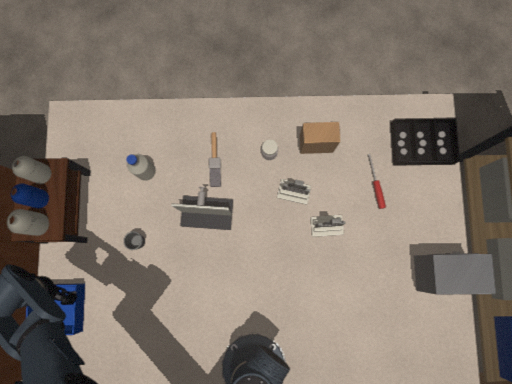

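View pics/wrist0.png

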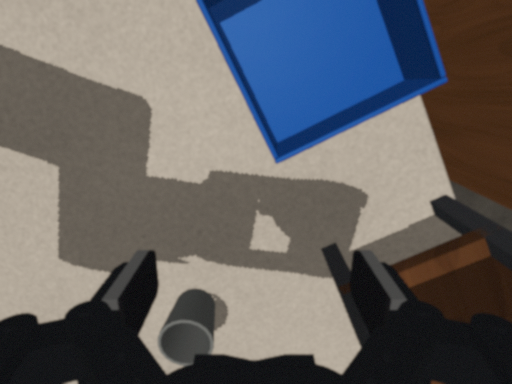

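Run:
```python
import cv2
a=cv2.imread('pics/top0.png'); s=cv2.imread('pics/side0.png')
cv2.imwrite('pics/c1.png',cv2.resize(a[165:245,165:245],None,fx=7,fy=7,interpolation=cv2.INTER_CUBIC))
cv2.imwrite('pics/c2.png',cv2.resize(a[165:245,270:350],None,fx=7,fy=7,interpolation=cv2.INTER_CUBIC))
cv2.imwrite('pics/c3.png',cv2.resize(s[190:330,210:310],None,fx=5,fy=4.2,interpolation=cv2.INTER_CUBIC) if 0 else cv2.resize(s[190:325,210:310],None,fx=4.4,fy=4.4,interpolation=cv2.INTER_CUBIC))
cv2.imwrite('pics/c4.png',cv2.resize(s[105:210,180:280],None,fx=5.5,fy=5.5,interpolation=cv2.INTER_CUBIC))
```

```text
(no output)
```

View pics/c1.png

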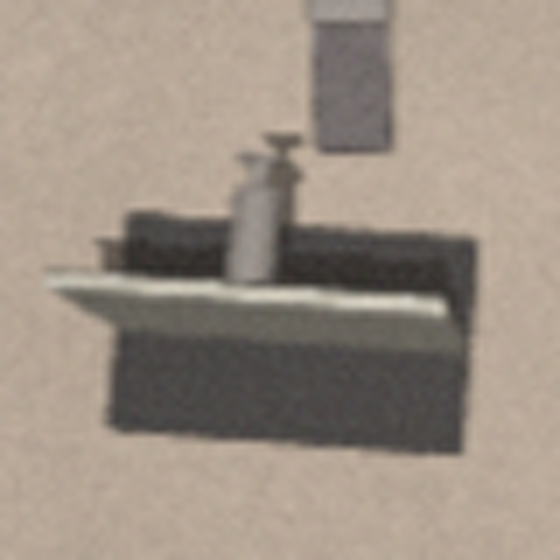

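View pics/c2.png

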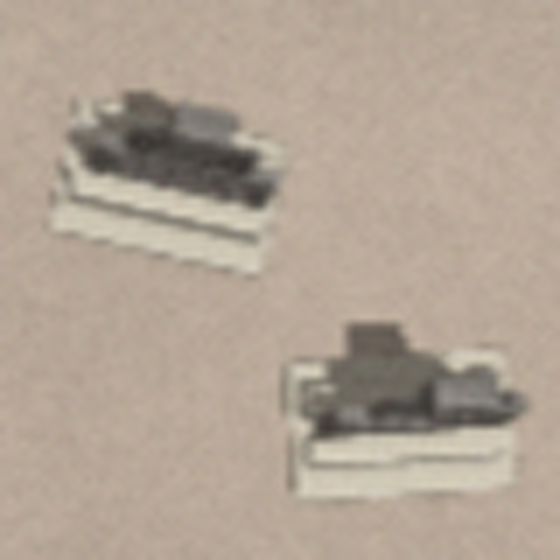

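View pics/c3.png

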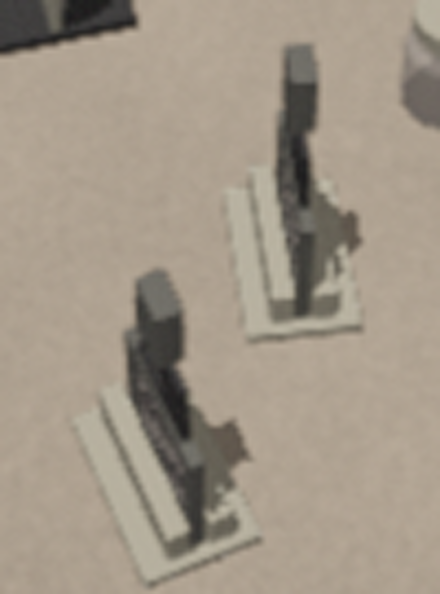

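View pics/c4.png

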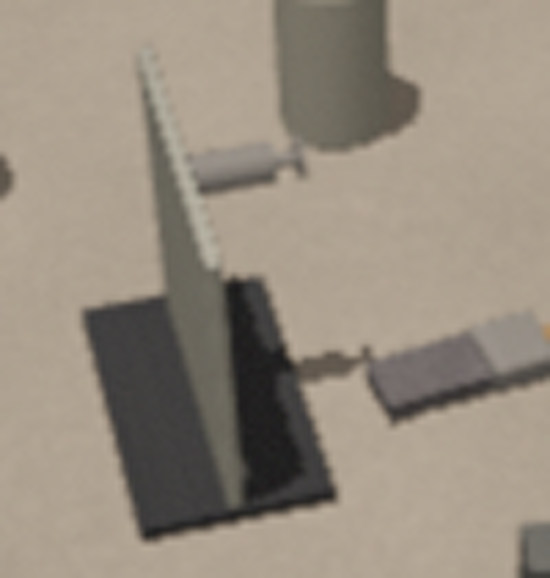

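Run:
```python
from h import *
d=np.load('top0.npy')
for n,u,v in [('low',336,220),('low2',339,220),('up',300,182),('up2',296,181),('panL',174,206),('panR',226,208),('pinhead',205,185),('collar',202,200),('hold',300,222),('det',138,164),('brush',215,178),('box',320,132),('jar',269,148)]:
    print(n,d[v,u],unproj('top',u,v,d[v,u]).round(4))
o=get_obs(); R=Rn.from_rotvec(o['eef_rot']).as_matrix(); print(R.round(3))
```

```text
low 1.3847692 [ 0.4677 -0.266   0.1897]
low2 1.3839304 [ 0.4675 -0.2752  0.1904]
up 1.4048792 [ 0.589  -0.1581  0.1909]
up2 1.400391 [ 0.5915 -0.1452  0.196 ]
panL 1.405022 [0.5199 0.2395 0.1838]
panR 1.392125 [0.51   0.075  0.1933]
pinhead 1.6034925 [ 0.6177  0.165  -0.0019]
collar 1.4105057 [0.5381 0.1518 0.1803]
hold 1.5744717 [ 4.795e-01 -1.714e-01  4.000e-04]
det 1.4701215 [0.6661 0.3683 0.1439]
brush 1.5856671 [0.6386 0.1269 0.0193]
box 1.4758292 [ 0.7634 -0.2333  0.1474]
jar 1.5323173 [ 0.7277 -0.0653  0.0861]
[[ 0.894 -0.001  0.447]
 [-0.447 -0.001  0.894]
 [-0.    -1.    -0.002]]
```

>>> servo_tool --moves '[{"xyz": [0, -0.02, 0], "turn": [0, -9, 0], "gripper": 0}, {"xyz": [0, -0.02, 0], "turn": [0, -9, 0], "gripper": 0}, {"xyz": [0, -0.02, 0], "turn": [0, -8.6, 0], "gripper": 0}, {"xyz": [0.02, 0, -0.058], "turn": [0, 0, 0], "gripper": 0}, {"xyz": [0.02, 0, -0.058], "turn": [0, 0, 0], "gripper": 0}, {"xyz": [0.02, 0, -0.058], "turn": [0, 0, 0], "gripper": 0}, {"xyz": [0.02, 0, -0.058], "turn": [0, 0, 0], "gripper": 0}, {"xyz": [0.02, 0, -0.058], "turn": [0, 0, 0], "gripper": 0}, {"xyz": [0.02, 0, -0.058], "turn": [0, 0, 0], "gripper": 0}, {"xyz": [0.01, 0, -0.058], "turn": [0, 0, 0], "gripper": 0}, {"xyz": [0.01, 0, -0.058], "turn": [0, 0, 0], "gripper": 0}, {"xyz": [0.01, 0, -0.058], "turn": [0, 0, 0], "gripper": 0}]'

```text
time_s: 1.65
ee_pos: [0.4298, 0.0352, 0.3134]
eef_rot: [-1.571, -0.001, 0.0]
ft_force: [1.3, -0.0, 0.6]
finger_gap: 0.0856
```

>>> servo_tool --moves '[{"xyz": [-0.01, 0, -0.058], "turn": [0, 0, 0], "gripper": 0}, {"xyz": [-0.01, 0, -0.058], "turn": [0, 0, 0], "gripper": 0}, {"xyz": [0, 0, -0.058], "turn": [0, 0, 0], "gripper": 0}, {"xyz": [0, 0, -0.058], "turn": [0, 0, 0], "gripper": 0}, {"xyz": [0, 0, 0], "turn": [0, 0, 0], "gripper": 0}, {"xyz": [0, 0, 0], "turn": [0, 0, 0], "gripper": 0}]'

```text
time_s: 2.4
ee_pos: [0.4093, -0.1944, 0.3129]
eef_rot: [-1.569, 0.001, 0.001]
ft_force: [0.1, 0.2, 0.2]
finger_gap: 0.0854
```

```bash
cat >> h.py <<'E'
def snap(n,tag):
    o=get_obs(); p,d=get_image(n)
    cv2.imwrite(f'pics/{n}{tag}.png',cv2.cvtColor(p,cv2.COLOR_RGB2BGR)); np.savez(f'{n}{tag}.npz',d=d,p=o['ee_pos'],r=o['eef_rot'])
    print(o['time_s'],o['ee_pos'].round(4),o['ft_force'].round(2),o['finger_gap'].round(4),'\n',Rn.from_rotvec(o['eef_rot']).as_matrix().round(3))
def wp(tag,u,v,z=None,n='wrist'):
    a=np.load(f'{n}{tag}.npz'); z=a['d'][int(round(v)),int(round(u))] if z is None else z
    return unproj(n,u,v,z,pose=(a['p'],a['r']))
E
python3 -c "
from h import *
snap('wrist',1)"
```

```text
Traceback (most recent call last):
  File "h.py", line 15, in snap
    print(o['time_s'],o['ee_pos'].round(4),o['ft_force'].round(2),o['finger_gap'].round(4),'\n',Rn.from_rotvec(o['eef_rot']).as_matrix().round(3))
                                                                  ^^^^^^^^^^^^^^^^^^^^^
AttributeError: 'float' object has no attribute 'round'
```

View pics/wrist1.png

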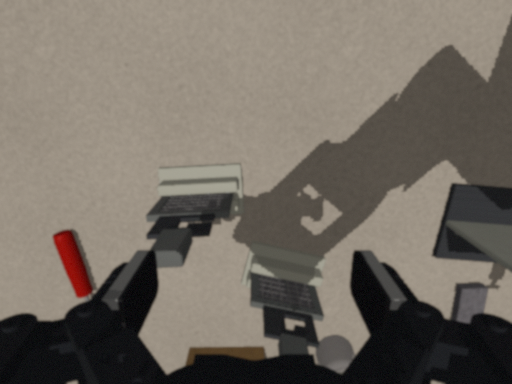

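```bash
sed -i "s/o\['finger_gap'\].round(4)/round(float(o['finger_gap']),4)/" h.py
python3 - <<'E'
import cv2
a=cv2.imread('pics/wrist1.png')
cv2.imwrite('pics/w1c.png',cv2.resize(a[150:360,130:370],None,fx=3.2,fy=2.8,interpolation=cv2.INTER_CUBIC))
E
```

```text
(no output)
```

View pics/w1c.png

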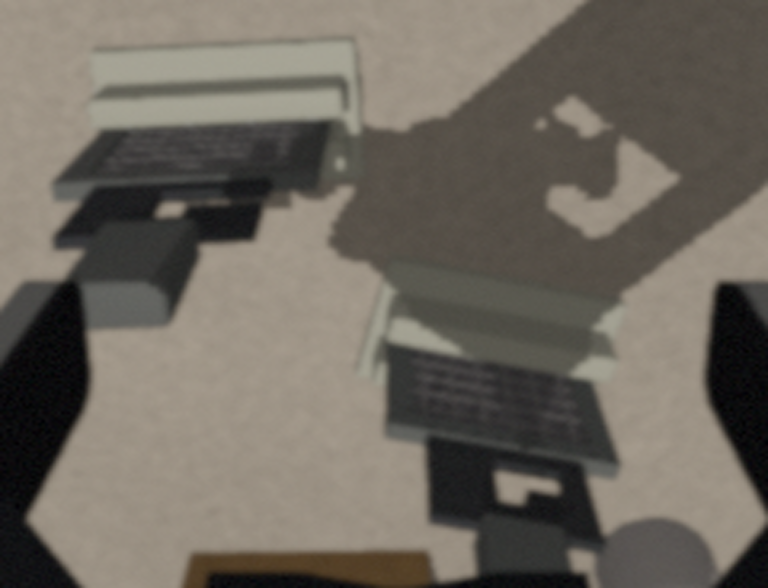

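>>> servo_tool --moves '[{"xyz": [-0.03, 0.025, -0.025], "turn": [0, 0, 0], "gripper": 0}, {"xyz": [-0.03, 0.025, -0.025], "turn": [0, 0, 0], "gripper": 0}, {"xyz": [0, 0, 0], "turn": [0, 0, 0], "gripper": 0}]'

```text
time_s: 2.82
ee_pos: [0.3481, -0.2432, 0.2619]
eef_rot: [-1.567, 0.003, 0.002]
ft_force: [0.8, -0.0, 0.4]
finger_gap: 0.0853
```

```bash
python3 -c "
from h import *
snap('wrist',2)
a=cv2.imread('pics/wrist2.png')
cv2.imwrite('pics/w2c.png',cv2.resize(a[150:384,150:410],None,fx=3,fy=2.5,interpolation=cv2.INTER_CUBIC))"
```

```text
2.825 [ 0.3481 -0.2432  0.2619] [ 0.77 -0.03  0.4 ] 0.0853 
 [[ 1.    -0.003  0.001]
 [-0.     0.004  1.   ]
 [-0.003 -1.     0.004]]
```

View pics/w2c.png

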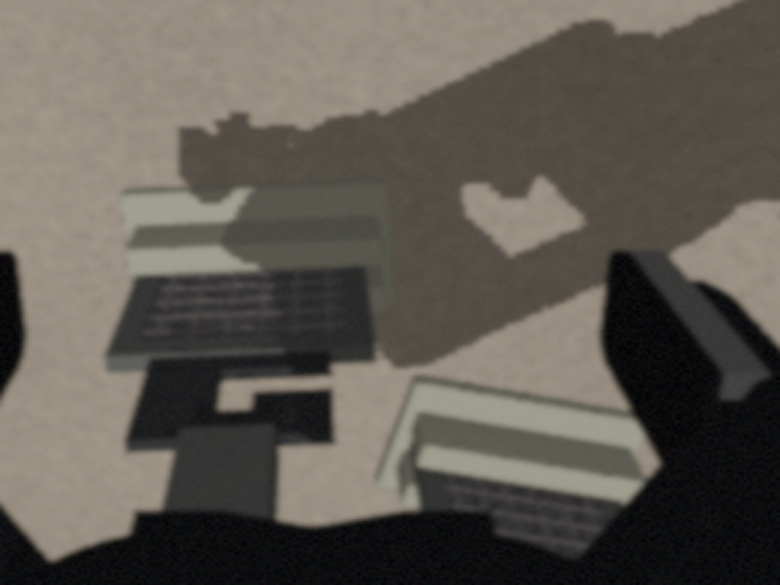

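Run:
```python
from h import *
def cloud(n,d,pose=None):
    v,u=np.mgrid[0:384,0:512]; c=calibration(n);k=f(c)
    p=np.stack([(u-c['cx'])/k*d,(v-c['cy'])/k*d,d],-1)
    if n=='wrist':
        m=np.array(c['mount']); p=p@m[:3,:3].T+m[:3,3]; p=p@Rn.from_rotvec(pose[1]).as_matrix().T+pose[0]
    else: p=(p-c['t'])@np.array(c['R'])
    return p,u,v,d>0
def rep(name,P,m):
    q=P[m]; print(name,m.sum(),'med',np.median(q,0).round(4),'min',q.min(0).round(4),'max',q.max(0).round(4))
    if len(q)>5:
        r=cv2.minAreaRect((q[:,:2]*1000).astype(np.float32)); print('   rect mm',np.round(r[0],1),np.round(r[1],1),round(r[2],1))
top=np.load('top0.npy'); side=np.load('side0.npy')
S=[('top',top,None),('side',side,None)]
for t in (1,2):
    a=np.load(f'wrist{t}.npz') if t==2 else None
    if a is not None: S.append(('wrist',a['d'],(a['p'],a['r'])))
for n,d,po in S:
    P,u,v,ok=cloud(n,d,po)
    x,y,z=P[...,0],P[...,1],P[...,2]
    near=ok&(x>.42)&(x<.52)&(y>-.34)&(y<-.19)
    rep(n+' handle top',P,near&(z>.184)&(z<.2))
    rep(n+' handle',P,near&(z>.150)&(z<.184))
    rep(n+' frame',P,near&(z>.05)&(z<.095))
    st=ok&(x>.45)&(x<.62)&(y>.03)&(y<.28)
    rep(n+' panel top',P,st&(z>.18)&(z<.2)&(x<.535))
    rep(n+' pin',P,st&(z>.15)&(z<.19)&(x>.53))
    rep(n+' foot',P,st&(z>.006)&(z<.03))
```

```text
top handle top 51 med [ 0.4675 -0.2636  0.1902] min [ 0.4581 -0.2788  0.1856] max [ 0.4742 -0.2501  0.1984]
   rect mm [ 466.4 -264.6] [16.  28.8] 2.4
top handle 14 med [ 0.459  -0.2548  0.1635] min [ 0.4582 -0.2772  0.1514] max [ 0.4705 -0.2506  0.1838]
   rect mm [ 460.  -262.4] [27.7 10.7] 66.2
top frame 18 med [ 0.4637 -0.2281  0.0834] min [ 0.4602 -0.3062  0.0545] max [ 0.4675 -0.2195  0.0949]
   rect mm [ 462.5 -262.8] [86.7  7.3] 88.3
top panel top 180 med [0.5178 0.1589 0.1892] min [0.5066 0.0696 0.1801] max [0.535  0.2489 0.1985]
   rect mm [524.2 158.6] [179.6  22.4] 85.2
top pin 99 med [0.5537 0.1559 0.1788] min [0.5314 0.1459 0.1609] max [0.581  0.1686 0.1866]
   rect mm [556.3 156.8] [21.6 51.6] 82.9
top foot 1213 med [0.5049 0.1513 0.0122] min [0.4505 0.0316 0.006 ] max [0.6199 0.2777 0.0297]
   rect mm [536.2 155.1] [246.1 168.3] 89.1
side handle top 97 med [ 0.4679 -0.2703  0.1911] min [ 0.4605 -0.2831  0.1844] max [ 0.477  -0.2555  0.194 ]
   rect mm [ 469.  -269.3] [15.8 27.4] 3.7
side handle 93 med [ 0.465  -0.2817  0.1669] min [ 0.4604 -0.2842  0.1506] max [ 0.475
[... 536 characters left out ...]
in [0.4597 0.058  0.006 ] max [0.62   0.2506 0.0298]
   rect mm [544.8 152.2] [184.3 155.8] 84.9
wrist handle top 31 med [ 0.4592 -0.257   0.1851] min [ 0.4584 -0.2695  0.184 ] max [ 0.4614 -0.2534  0.187 ]
   rect mm [ 459.  -261.3] [16.3  2.6] 82.5
wrist handle 1125 med [ 0.4599 -0.2666  0.1684] min [ 0.458  -0.2814  0.1502] max [ 0.4731 -0.2528  0.184 ]
   rect mm [ 461.7 -265. ] [30.6 13.2] 70.3
wrist frame 1815 med [ 0.4659 -0.2678  0.0725] min [ 0.4602 -0.3127  0.05  ] max [ 0.4696 -0.2225  0.095 ]
   rect mm [ 465.4 -267.5] [ 5.5 90.4] 3.1
  return _methods._mean(a, axis=axis, dtype=dtype,
  ret = um.true_divide(
Traceback (most recent call last):
ValueError: zero-size array to reduction operation minimum which has no identity
```

>>> servo_tool --moves '[{"xyz": [0, 0, 0], "turn": [0, -3, 0], "gripper": 0}, {"xyz": [0.04, 0, -0.01], "turn": [0, 0, 0], "gripper": 0}, {"xyz": [0.04, 0, -0.01], "turn": [0, 0, 0], "gripper": 0}, {"xyz": [0.039, 0, -0.01], "turn": [0, 0, 0], "gripper": 0}, {"xyz": [0, 0, 0], "turn": [0, 0, 0], "gripper": 0}, {"xyz": [0, 0, 0], "turn": [0, 0, 0], "gripper": 0}]'

```text
time_s: 3.62
ee_pos: [0.4706, -0.2669, 0.2636]
eef_rot: [-1.57, -0.043, 0.044]
ft_force: [0.2, 0.5, 0.4]
finger_gap: 0.0852
```

Run:
```python
from h import *
o=get_obs(); R=Rn.from_rotvec(o['eef_rot']).as_matrix(); print(o['ee_pos'].round(4)); print(R.round(4)); print('toolmove',(R.T@(np.array([.467,-.2673,.176])-o['ee_pos'])).round(4))
# yaw fits
def cloud(n,d,pose=None):
    v,u=np.mgrid[0:384,0:512]; c=calibration(n);k=f(c)
    p=np.stack([(u-c['cx'])/k*d,(v-c['cy'])/k*d,d],-1)
    if n=='wrist':
        m=np.array(c['mount']); p=p@m[:3,:3].T+m[:3,3]; p=p@Rn.from_rotvec(pose[1]).as_matrix().T+pose[0]
    else: p=(p-c['t'])@np.array(c['R'])
    return p
a=np.load('wrist2.npz'); P=cloud('wrist',a['d'],(a['p'],a['r']))
x,y,z=np.moveaxis(P,-1,0)
m=(a['d']>0)&(x>.45)&(x<.48)&(y>-.31)&(y<-.225)&(z>.05)&(z<.09)
c=np.polyfit(y[m],x[m],1); print('screen yaw',np.degrees(np.arctan(-c[0])),'x at -.267',np.polyval(c,-.267),np.std(x[m]-np.polyval(c,y[m])))
for n in('top','side'):
    d=np.load(n+'0.npy'); P=cloud(n,d); x,y,z=np.moveaxis(P,-1,0)
    m=(d>0)&(x>.495)&(x<.534)&(y>.075)&(y<.24)&(z>.184)&(z<.194)
    for _ in range(4):
        c=np.polyfit(y[m],x[m],1); m&=abs(x-np.polyval(c,y))<.008
    print(n,'rack yaw',np.degrees(np.arctan(-c[0])),'x at .157',np.polyval(c,.157),'std',np.std(x[m]-np.polyval(c,y[m])), m.sum())
    m=(d>0)&(x>.45)&(x<.6)&(y>.04)&(y<.27)&(z>.005)&(z<.014)
    mm=m.astype(np.uint8); mm=cv2.morphologyEx(mm,cv2.MORPH_OPEN,np.ones((3,3)))
    q=P[mm>0]; r=cv2.minAreaRect((q[:,:2]*1000).astype(np.float32)); print('foot',r)
```

```text
[ 0.4706 -0.2669  0.2636]
[[ 9.985e-01 -5.000e-04 -5.540e-02]
 [ 5.540e-02  5.000e-04  9.985e-01]
 [-5.000e-04 -1.000e+00  6.000e-04]]
toolmove [-0.0035  0.0876 -0.0003]
screen yaw 3.0523009591487886 x at -.267 0.46589324011299615 0.00135990099031409
top rack yaw -4.931983008634738 x at .157 0.5168920499910622 std 0.0024283139581557384 133
foot ((514.2958984375, 162.31468200683594), (103.68643951416016, 172.61083984375), 3.091231107711792)
side rack yaw -5.069524890771985 x at .157 0.5211378180894456 std 0.0024626766923834323 114
foot ((522.2518920898438, 154.34906005859375), (183.3398895263672, 110.50724029541016), 84.758544921875)
```

>>> servo_tool --moves '[{"xyz": [-0.002, 0.03, 0], "turn": [0, 0, 0], "gripper": 0}, {"xyz": [0, 0.03, 0], "turn": [0, 0, 0], "gripper": 0}, {"xyz": [0, 0.027, 0], "turn": [0, 0, 0], "gripper": 0}, {"xyz": [0, 0, 0], "turn": [0, 0, 0], "gripper": 0.3}, {"xyz": [0, 0, 0], "turn": [0, 0, 0], "gripper": 0.6}]' --squeeze 30

```text
time_s: 4.25
ee_pos: [0.4684, -0.2688, 0.1774]
eef_rot: [-1.571, -0.042, 0.041]
ft_force: [-0.9, 0.3, 0.3]
finger_gap: 0.0516
```

>>> servo_tool --moves '[{"xyz": [0, 0, 0], "turn": [0, 0, 0], "gripper": 1}, {"xyz": [0, 0, 0], "turn": [0, 0, 0], "gripper": 1}, {"xyz": [0, 0, 0], "turn": [0, 0, 0], "gripper": 1}, {"xyz": [0, 0, 0], "turn": [0, 0, 0], "gripper": 1}]' --squeeze 60

```text
time_s: 4.75
ee_pos: [0.4689, -0.269, 0.1775]
eef_rot: [-1.572, -0.043, 0.04]
ft_force: [-0.3, 1.2, 6.8]
finger_gap: 0.0273
```

```bash
python3 -c "
from h import *
snap('wrist',3); print(get_obs()['torque'])"
```

```text
4.75 [ 0.4689 -0.269   0.1775] [-0.29  1.16  6.84] 0.0273 
 [[ 0.999  0.002 -0.053]
 [ 0.053 -0.001  0.999]
 [ 0.002 -1.    -0.001]]
[0.20381159 0.05427251 0.00298602]
```

View pics/wrist3.png

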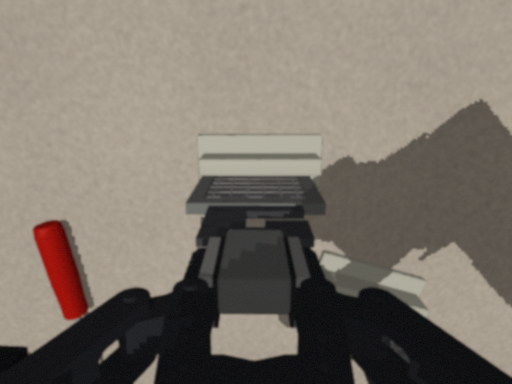

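>>> servo_tool --moves '[{"xyz": [0, -0.01, 0], "turn": [0, 0, 0], "gripper": 1}, {"xyz": [0, -0.02, 0], "turn": [0, 0, 0], "gripper": 1}, {"xyz": [0, -0.03, 0], "turn": [0, 0, 0], "gripper": 1}, {"xyz": [0, -0.023, 0], "turn": [0, 0, 0], "gripper": 1}, {"xyz": [0, 0, 0], "turn": [0, 0, 0], "gripper": 1}, {"xyz": [0, 0, 0], "turn": [0, 0, 0], "gripper": 1}]' --squeeze 60

```text
time_s: 5.55
ee_pos: [0.4677, -0.2683, 0.2584]
eef_rot: [-1.569, -0.04, 0.043]
ft_force: [-0.0, 0.7, -2.1]
finger_gap: 0.0272
```

>>> servo_tool --moves '[{"xyz": [0, 0, 0.02], "turn": [0, 0, 0], "gripper": 1}, {"xyz": [0, 0, 0.04], "turn": [0, 0, 0], "gripper": 1}, {"xyz": [0, 0, 0.05], "turn": [0, 0, 0], "gripper": 1}, {"xyz": [0, 0, 0.05], "turn": [0, 0, 0], "gripper": 1}, {"xyz": [0, 0, 0.045], "turn": [0, 0, 0], "gripper": 1}, {"xyz": [0, 0, 0.03], "turn": [0, 0, 0], "gripper": 1}, {"xyz": [0, 0, 0], "turn": [0, 4, 0], "gripper": 1}, {"xyz": [0, 0, 0], "turn": [0, 4, 0], "gripper": 1}, {"xyz": [0, 0, 0], "turn": [0, 0, 0], "gripper": 1}, {"xyz": [0, 0, 0], "turn": [0, 0, 0], "gripper": 1}]' --squeeze 60

```text
time_s: 6.8
ee_pos: [0.4553, -0.0335, 0.2589]
eef_rot: [-1.569, 0.068, -0.066]
ft_force: [-0.4, -0.6, -2.9]
finger_gap: 0.0272
```

```bash
python3 -c "
from h import *
snap('wrist',4); print(get_obs()['torque'])"
```

```text
6.8 [ 0.4553 -0.0335  0.2589] [-0.4  -0.62 -2.89] 0.0272 
 [[ 0.996 -0.001  0.085]
 [-0.085  0.001  0.996]
 [-0.001 -1.     0.   ]]
[ 0.0173394  -0.06416558  0.01912792]
```

View pics/wrist4.png

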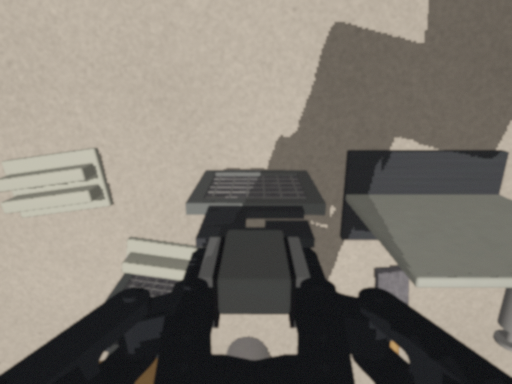

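>>> servo_tool --moves '[{"xyz": [0.02, 0, 0], "turn": [0, 0, 0], "gripper": 1}, {"xyz": [0.04, 0, 0], "turn": [0, 0, 0], "gripper": 1}, {"xyz": [0.035, 0, 0.01], "turn": [0, 0, 0], "gripper": 1}, {"xyz": [0.015, 0, 0.03], "turn": [0, 0, 0], "gripper": 1}, {"xyz": [0, 0, 0.03], "turn": [0, 0, 0], "gripper": 1}, {"xyz": [0, 0, 0.013], "turn": [0, 0, 0], "gripper": 1}, {"xyz": [0, 0, 0], "turn": [0, 0, 0], "gripper": 1}, {"xyz": [0, 0, 0], "turn": [0, 0, 0], "gripper": 1}]' --squeeze 60

```text
time_s: 7.85
ee_pos: [0.5725, 0.0382, 0.2593]
eef_rot: [-1.57, 0.069, -0.068]
ft_force: [0.7, -0.2, -2.4]
finger_gap: 0.0272
```

```bash
python3 -c "
from h import *
snap('wrist',5); snap('top',5); snap('side',5)
a=cv2.imread('pics/top5.png')[160:230,170:250]; b=cv2.imread('pics/side5.png')[105:195,180:280]
cv2.imwrite('pics/t5c.png',cv2.resize(a,None,fx=7,fy=7,interpolation=cv2.INTER_CUBIC))
cv2.imwrite('pics/s5c.png',cv2.resize(b,None,fx=6,fy=6,interpolation=cv2.INTER_CUBIC))
cv2.imwrite('pics/w5x.png',cv2.resize(cv2.imread('pics/wrist5.png')[190:384,190:512],None,fx=2.4,fy=2.4,interpolation=cv2.INTER_CUBIC))
"
```

```text
7.85 [0.5725 0.0382 0.2593] [ 0.69 -0.18 -2.38] 0.0272 
 [[ 0.996 -0.     0.087]
 [-0.087 -0.001  0.996]
 [-0.    -1.    -0.001]]
7.9 [0.5726 0.038  0.2594] [ 0.33  0.04 -1.78] 0.0271 
 [[ 0.996 -0.     0.088]
 [-0.088 -0.001  0.996]
 [ 0.    -1.    -0.001]]
7.95 [0.5726 0.038  0.2594] [ 0.24 -0.44 -1.44] 0.0274 
 [[ 0.996  0.     0.088]
 [-0.088 -0.     0.996]
 [ 0.    -1.    -0.   ]]
```

View pics/w5x.png

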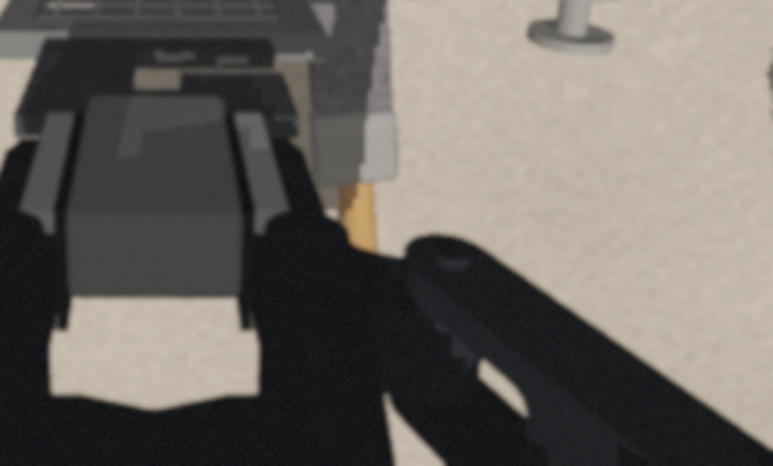

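View pics/t5c.png

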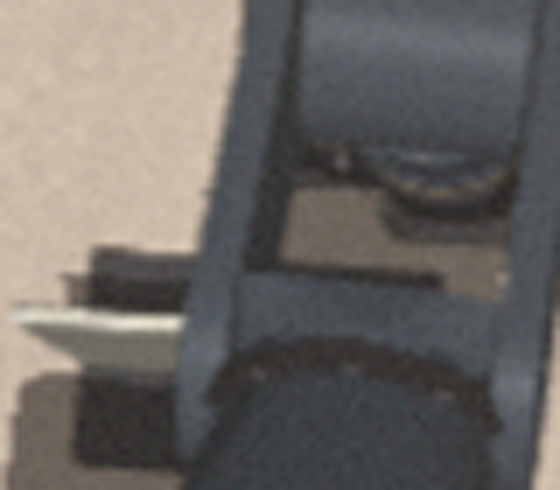

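View pics/s5c.png

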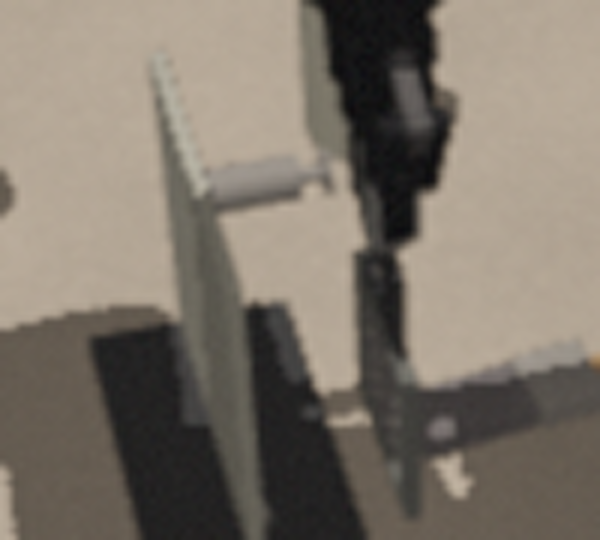

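```bash
python3 -c "
from h import *
cv2.imwrite('pics/w5p.png',cv2.resize(cv2.imread('pics/wrist5.png')[110:220,370:480],None,fx=5,fy=5,interpolation=cv2.INTER_CUBIC))
cv2.imwrite('pics/w5q.png',cv2.resize(cv2.imread('pics/wrist5.png')[140:300,180:340],None,fx=3.7,fy=3.7,interpolation=cv2.INTER_CUBIC))
"
```

```text
(no output)
```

View pics/w5p.png

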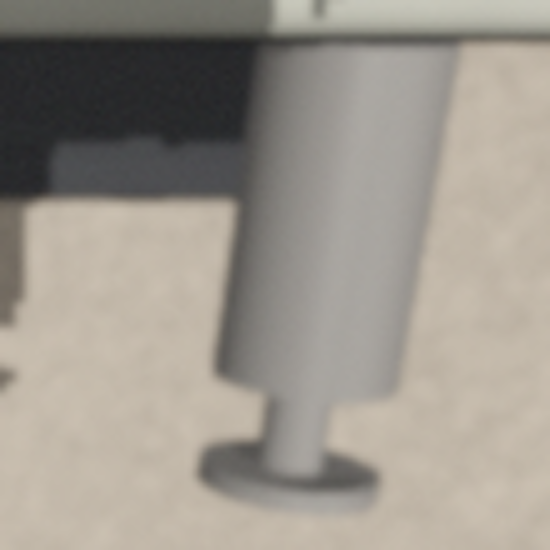

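View pics/w5q.png

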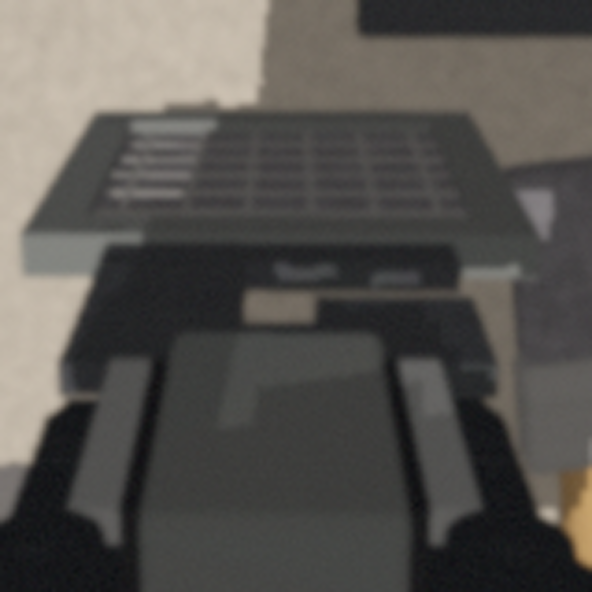

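```bash
cat >> h.py <<'E'
def onz(tag,u,v,z):
    a=np.load(f'wrist{tag}.npz'); p1=wp(tag,u,v,.1);p2=wp(tag,u,v,.4)
    return p1+(p2-p1)*(z-p1[2])/(p2[2]-p1[2])
def tool(tag,X):
    a=np.load(f'wrist{tag}.npz'); return Rn.from_rotvec(a['r']).as_matrix().T@(X-a['p'])
E
python3 - <<'E'
from h import *
def c(x,y): return 370+(x+.5)/5-.5,110+(y+.5)/5-.5
for n,(x,y),z in [('headL',(200,468),.17),('headR',(380,480),.17),('headpin',(293,478),.174),('rim',(312,402),.181),('rimL',(216,375),.172),('rimR',(396,388),.172),('head far bottom',(290,512),.18)]:
    u,v=c(x,y); X=onz(5,u,v,z); print(n,np.round((u,v),1),X.round(4),'tool',tool(5,X).round(4),'depth-z',wp(5,u,v).round(4))
# plate
print('plate')
def c(x,y): return 180+(x+.5)/3.7-.5,140+(y+.5)/3.7-.5
for n,(x,y) in [('topL',(68,378)),('topR',(490,380)),('plL',(90,350)),('plR',(470,340)),('pl',(150,300)),('pl2',(400,320)),('handlefront',(280,450)),('frame top',(80,255)),('frtopR',(450,245)),('frame mid',(90,190)),('frmidR',(480,190))]:
    u,v=c(x,y); X=wp(5,u,v); print(n,np.round((u,v),1),X.round(4),'tool',tool(5,X).round(4))
E
```

```text
headL [409.6 203.2] [0.5797 0.1415 0.17  ] tool [-0.0019  0.0893  0.1037] depth-z [0.5804 0.1424 0.1682]
headR [445.6 205.6] [0.5835 0.1656 0.17  ] tool [-0.0002  0.0892  0.1279] depth-z [ 0.6554  0.2649 -0.002 ]
headpin [428.2 205.2] [0.5806 0.1519 0.174 ] tool [-0.0019  0.0852  0.114 ] depth-z [0.5813 0.1529 0.1721]
rim [432. 190.] [0.5677 0.1499 0.181 ] tool [-0.0145  0.0782  0.1109] depth-z [0.5687 0.1513 0.1783]
rimL [412.8 184.6] [0.5662 0.142  0.172 ] tool [-0.0154  0.0873  0.1029] depth-z [0.5676 0.1439 0.1679]
rimR [448.8 187.2] [0.57   0.1654 0.172 ] tool [-0.0136  0.0872  0.1266] depth-z [ 0.6316  0.2661 -0.0009]
head far bottom [427.6 212. ] [0.5827 0.1487 0.18  ] tool [0.0005 0.0792 0.111 ] depth-z [0.5836 0.1497 0.178 ]
plate
topL [198.  241.8] [0.5683 0.0102 0.2272] tool [-0.0017  0.0321 -0.0282]
topR [312.1 242.3] [0.5738 0.0674 0.2268] tool [-0.0012  0.0325  0.0293]
plL [204.  234.2] [0.5671 0.0125 0.2213] tool [-0.0031  0.038  -0.026 ]
plR [306.7 231.5] [0.5717 0.0661 0.2181] tool [-0.0032  0.0412  0.0277]
pl [220.2 220.7] [0.5667 0.0195 0.2056] tool [-0.0041  0.0538 -0.0191]
pl2 [287.7 226.1] [0.5705 0.0567 0.2119] tool [-0.0036  0.0474  0.0184]
handlefront [255.3 261.3] [0.5639 0.0394 0.2588] tool [-0.0087  0.0005  0.0005]
frame top [201.3 208.6] [0.568  0.0046 0.1795] tool [-0.0016  0.0798 -0.0338]
frtopR [301.3 205.9] [0.5717 0.0684 0.1796] tool [-0.0035  0.0797  0.0301]
frame mid [204. 191.] [0.5642 0.0031 0.1536] tool [-0.0052  0.1058 -0.0356]
frmidR [309.4 191. ] [0.571  0.0778 0.1529] tool [-0.005   0.1064  0.0394]
```

>>> servo_tool --moves '[{"xyz": [-0.007, 0.01, 0.01], "turn": [0, 0, 0], "gripper": 1}, {"xyz": [0, 0.017, 0.02], "turn": [0, 0, 0], "gripper": 1}, {"xyz": [0, 0, 0.02], "turn": [0, 0, 0], "gripper": 1}, {"xyz": [0, 0, 0.01], "turn": [0, 0, 0], "gripper": 1}, {"xyz": [0, 0, 0], "turn": [0, 0, 0], "gripper": 1}, {"xyz": [0, 0, 0], "turn": [0, 0, 0], "gripper": 1}]' --squeeze 60

```text
time_s: 8.75
ee_pos: [0.5712, 0.0994, 0.2327]
eef_rot: [-1.57, 0.067, -0.069]
ft_force: [-0.2, -0.2, -1.2]
finger_gap: 0.0272
```

```bash
python3 -c "
from h import *
snap('wrist',6)
cv2.imwrite('pics/w6p.png',cv2.resize(cv2.imread('pics/wrist6.png')[140:270,190:400],None,fx=3.8,fy=3.8,interpolation=cv2.INTER_CUBIC))
"
```

```text
8.75 [0.5712 0.0994 0.2327] [-0.19 -0.21 -1.21] 0.0272 
 [[ 0.996  0.001  0.086]
 [-0.086 -0.     0.996]
 [ 0.001 -1.    -0.   ]]
```

View pics/w6p.png

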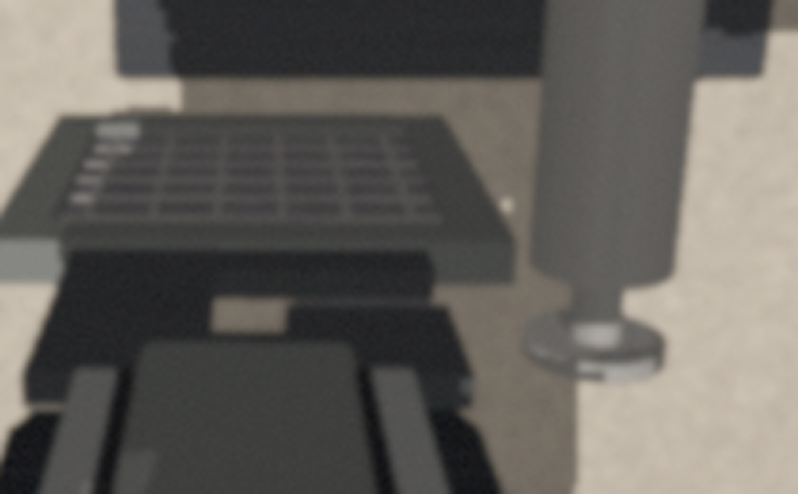

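Run:
```python
from h import *
def c(x,y): return 190+(x+.5)/3.8-.5,140+(y+.5)/3.8-.5
for n,(x,y),z in [('headL',(526,340),.17),('headR',(664,346),.17),('headpin',(598,346),.174),('rim',(598,289),.181),('pinmid',(598,305),.174)]:
    u,v=c(x,y); X=onz(6,u,v,z); Y=wp(6,u,v); print(n,np.round((u,v),1),X.round(4),'tool',tool(6,X).round(4),'depth',Y.round(4),tool(6,Y).round(4))
for n,(x,y) in [('topL',(30,385)),('topR',(468,385)),('plL',(60,350)),('plR',(440,350)),('up1',(70,270)),('up2',(420,270)),('handlefront',(240,440)),('frtopL',(80,245)),('frtopR',(450,250))]:
    u,v=c(x,y); X=wp(6,u,v); print(n,np.round((u,v),1),X.round(4),'tool',tool(6,X).round(4))
```

```text
headL [328.1 229.1] [0.5801 0.1429 0.17  ] tool [0.005  0.0627 0.0441] depth [0.5797 0.1428 0.1707] [0.0047 0.062  0.044 ]
headR [364.4 230.7] [0.583  0.1645 0.17  ] tool [0.006  0.0627 0.0659] depth [0.5817 0.1637 0.1726] [0.0049 0.0601 0.065 ]
headpin [347.  230.7] [0.5802 0.1531 0.174 ] tool [0.0042 0.0587 0.0543] depth [0.5806 0.1534 0.173 ] [0.0047 0.0596 0.0546]
rim [347.  215.7] [0.5677 0.1513 0.181 ] tool [-0.008   0.0517  0.0514] depth [0.5683 0.1516 0.1797] [-0.0075  0.0529  0.0518]
pinmid [347.  219.9] [0.5733 0.1531 0.174 ] tool [-0.0026  0.0587  0.0537] depth [0.5734 0.1532 0.1738] [-0.0025  0.0588  0.0538]
topL [197.5 240.9] [0.5668 0.0712 0.2001] tool [-0.002   0.0326 -0.0285]
topR [312.8 240.9] [0.5718 0.129  0.2001] tool [-0.002   0.0325  0.0296]
plL [205.4 231.7] [0.5661 0.074  0.1912] tool [-0.003   0.0415 -0.0257]
plR [305.4 231.7] [0.57   0.1265 0.1925] tool [-0.0036  0.0402  0.0269]
up1 [208.1 210.7] [0.5653 0.0716 0.1618] tool [-0.0036  0.0709 -0.0282]
up2 [300.2 210.7] [0.5703 0.1279 0.1613] tool [-0.0034  0.0714  0.0283]
handlefront [252.8 255.4] [0.5623 0.0996 0.2278] tool [-0.0089  0.0049 -0.0005]
frtopL [210.7 204.1] [0.5647 0.0721 0.1517] tool [-0.0042  0.0809 -0.0278]
frtopR [308.1 205.4] [0.5706 0.134  0.1526] tool [-0.0037  0.0801  0.0345]
```

>>> servo_tool --moves '[{"xyz": [-0.0005, 0, 0.01], "turn": [0, 0, 0], "gripper": 1}, {"xyz": [0, 0, 0.01], "turn": [0, 0, 0], "gripper": 1}, {"xyz": [0, 0, 0.01], "turn": [0, 0, 0], "gripper": 1}, {"xyz": [0, 0, 0.01], "turn": [0, 0, 0], "gripper": 1}, {"xyz": [0, 0, 0.007], "turn": [0, 0, 0], "gripper": 1}, {"xyz": [0, 0, 0], "turn": [0, 0, 0], "gripper": 1}, {"xyz": [0, 0, 0], "turn": [0, 0, 0], "gripper": 1}]' --squeeze 60

```text
time_s: 9.68
ee_pos: [0.5745, 0.1462, 0.2323]
eef_rot: [-1.57, 0.068, -0.068]
ft_force: [-0.4, 0.3, -1.2]
finger_gap: 0.0274
```

```bash
python3 -c "
from h import *
snap('wrist',7);print(get_obs()['torque'])
cv2.imwrite('pics/w7p.png',cv2.resize(cv2.imread('pics/wrist7.png')[140:270,190:400],None,fx=3.8,fy=3.8,interpolation=cv2.INTER_CUBIC))
"
```

```text
9.675 [0.5745 0.1462 0.2323] [-0.38  0.31 -1.2 ] 0.0274 
 [[ 0.996 -0.     0.087]
 [-0.087 -0.     0.996]
 [-0.    -1.    -0.   ]]
[-0.00174745  0.0029074  -0.01256436]
```

View pics/w7p.png

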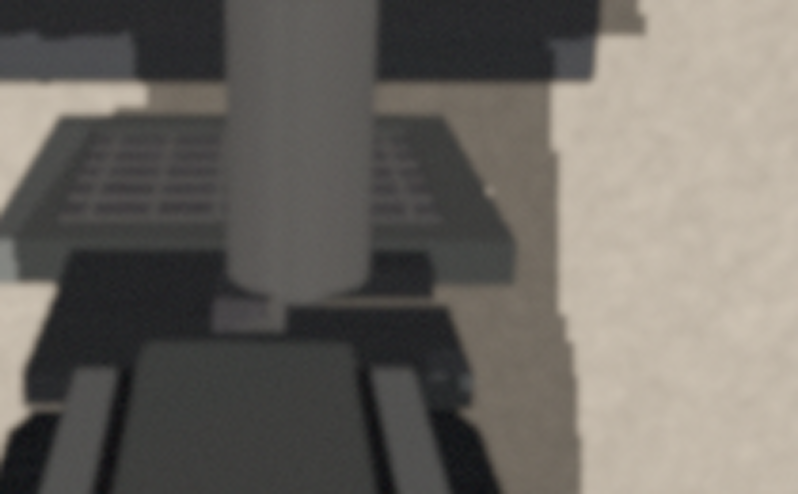

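>>> servo_tool --moves '[{"xyz": [0, 0, 0.002], "turn": [0, 0, 0], "gripper": 1}, {"xyz": [0, 0, 0.002], "turn": [0, 0, 0], "gripper": 1}, {"xyz": [0, 0, 0.001], "turn": [0, 0, 0], "gripper": 1}, {"xyz": [0, 0, 0], "turn": [0, 0, 0], "gripper": 1}]' --squeeze 60

```text
time_s: 10.22
ee_pos: [0.575, 0.1513, 0.2323]
eef_rot: [-1.57, 0.068, -0.068]
ft_force: [-0.1, -0.8, -1.0]
finger_gap: 0.0274
```

>>> servo_tool --moves '[{"xyz": [0, 0, 0.001], "turn": [0, 0, 0], "gripper": 1}, {"xyz": [0, 0, 0], "turn": [0, 0, 0], "gripper": 1}]' --squeeze 60

```text
time_s: 10.48
ee_pos: [0.575, 0.1523, 0.2323]
eef_rot: [-1.57, 0.068, -0.068]
ft_force: [0.2, 1.0, -2.3]
finger_gap: 0.0271
```

>>> servo_tool --moves '[{"xyz": [0, 0, 0.001], "turn": [0, 0, 0], "gripper": 1}, {"xyz": [0, 0, 0], "turn": [0, 0, 0], "gripper": 1}]' --squeeze 60

```text
time_s: 10.72
ee_pos: [0.5751, 0.1533, 0.2323]
eef_rot: [-1.57, 0.068, -0.068]
ft_force: [0.2, 0.4, -1.9]
finger_gap: 0.0273
```

>>> servo_tool --moves '[{"xyz": [0, 0, 0.0007], "turn": [0, 0, 0], "gripper": 1}, {"xyz": [0, 0, 0], "turn": [0, 0, 0], "gripper": 1}]' --squeeze 60

```text
time_s: 10.98
ee_pos: [0.5752, 0.154, 0.2323]
eef_rot: [-1.57, 0.068, -0.068]
ft_force: [0.6, -0.3, -2.3]
finger_gap: 0.0274
```

>>> servo_tool --moves '[{"xyz": [0, 0, 0.0007], "turn": [0, 0, 0], "gripper": 1}, {"xyz": [0, 0, 0], "turn": [0, 0, 0], "gripper": 1}]' --squeeze 60

```text
time_s: 11.22
ee_pos: [0.5753, 0.1547, 0.2323]
eef_rot: [-1.57, 0.068, -0.068]
ft_force: [-0.9, 0.4, -2.1]
finger_gap: 0.0271
```

```bash
python3 -c "
from h import *
snap('wrist',8);print(get_obs()['torque'])
cv2.imwrite('pics/w8p.png',cv2.resize(cv2.imread('pics/wrist8.png')[190:250,215:305],None,fx=8,fy=8,interpolation=cv2.INTER_CUBIC))
"
```

```text
11.225 [0.5753 0.1547 0.2323] [-0.87  0.38 -2.08] 0.0271 
 [[ 0.996  0.     0.087]
 [-0.087 -0.     0.996]
 [ 0.    -1.    -0.   ]]
[-0.06797816 -0.0341793   0.03584077]
```

View pics/w8p.png

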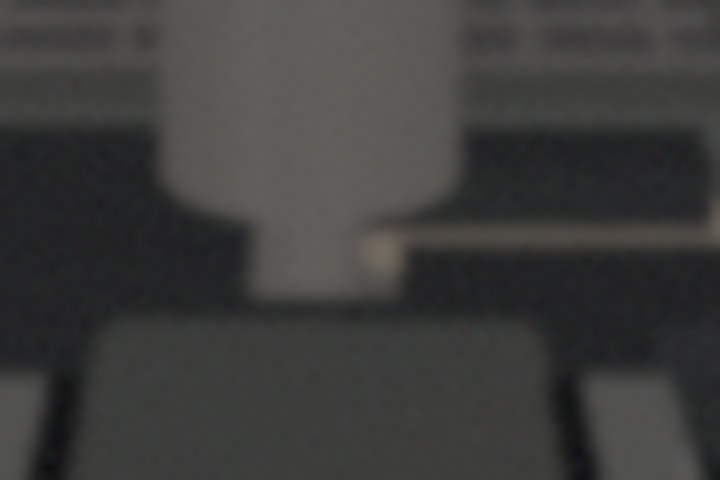

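>>> servo_tool --moves '[{"xyz": [0, 0, 0.0005], "turn": [0, 0, 0], "gripper": 1}, {"xyz": [0, 0, 0], "turn": [0, 0, 0], "gripper": 1}]' --squeeze 60

```text
time_s: 11.52
ee_pos: [0.5753, 0.1552, 0.2323]
eef_rot: [-1.57, 0.068, -0.068]
ft_force: [-0.6, -0.3, -2.3]
finger_gap: 0.0271
```

>>> servo_tool --moves '[{"xyz": [0, 0, 0.0005], "turn": [0, 0, 0], "gripper": 1}, {"xyz": [0, 0, 0], "turn": [0, 0, 0], "gripper": 1}]' --squeeze 60

```text
time_s: 11.78
ee_pos: [0.5753, 0.1554, 0.2323]
eef_rot: [-1.57, 0.068, -0.068]
ft_force: [0.4, 0.1, -1.5]
finger_gap: 0.0273
```

>>> servo_tool --moves '[{"xyz": [0, 0, 0.0005], "turn": [0, 0, 0], "gripper": 1}, {"xyz": [0, 0, 0], "turn": [0, 0, 0], "gripper": 1}]' --squeeze 60

```text
time_s: 12.02
ee_pos: [0.5753, 0.1556, 0.2323]
eef_rot: [-1.571, 0.068, -0.068]
ft_force: [-0.1, -2.3, -2.1]
finger_gap: 0.0275
```

```bash
python3 -c "
from h import *
o=get_obs();print(o['torque'],o['ft_force'],o['ee_pos'])"
```

```text
[-0.58894372  0.04208916  0.02499753] [-0.12491314 -2.26399884 -2.14373138] [0.5753454  0.15563804 0.2322553 ]
```

>>> servo_tool --moves '[{"xyz": [0, 0, -0.0023], "turn": [0, 0, 0], "gripper": 1}, {"xyz": [0, 0, 0], "turn": [0, 0, 0], "gripper": 1}, {"xyz": [0, 0.003, 0], "turn": [0, 0, 0], "gripper": 1}, {"xyz": [0, 0.003, 0], "turn": [0, 0, 0], "gripper": 1}, {"xyz": [0, 0.002, 0], "turn": [0, 0, 0], "gripper": 1}, {"xyz": [0, 0, 0], "turn": [0, 0, 0], "gripper": 1}, {"xyz": [0, 0, 0], "turn": [0, 0, 0], "gripper": 1}]' --squeeze 60

```text
time_s: 12.9
ee_pos: [0.5752, 0.1539, 0.2243]
eef_rot: [-1.57, 0.068, -0.068]
ft_force: [0.7, -0.2, -2.1]
finger_gap: 0.0273
```

>>> servo_tool --moves '[{"xyz": [0, 0.001, 0], "turn": [0, 0, 0], "gripper": 1}, {"xyz": [0, 0.001, 0], "turn": [0, 0, 0], "gripper": 1}, {"xyz": [0, 0, 0], "turn": [0, 0, 0], "gripper": 1}]' --squeeze 60

```text
time_s: 13.28
ee_pos: [0.5751, 0.1539, 0.2222]
eef_rot: [-1.57, 0.068, -0.068]
ft_force: [-0.8, 0.2, -1.9]
finger_gap: 0.0273
```

>>> servo_tool --moves '[{"xyz": [0, 0.0007, 0], "turn": [0, 0, 0], "gripper": 1}, {"xyz": [0, 0, 0], "turn": [0, 0, 0], "gripper": 1}]' --squeeze 60

```text
time_s: 13.52
ee_pos: [0.5752, 0.1539, 0.2215]
eef_rot: [-1.57, 0.068, -0.068]
ft_force: [-0.0, -0.5, -2.1]
finger_gap: 0.027
```

```bash
python3 -c "
from h import *
snap('wrist',9);print(get_obs()['torque'])
cv2.imwrite('pics/w9p.png',cv2.resize(cv2.imread('pics/wrist9.png')[190:250,215:305],None,fx=8,fy=8,interpolation=cv2.INTER_CUBIC))
"
```

```text
13.525 [0.5752 0.1539 0.2215] [-0.   -0.49 -2.1 ] 0.027 
 [[ 0.996 -0.     0.087]
 [-0.087 -0.     0.996]
 [-0.    -1.    -0.   ]]
[-0.00265778 -0.02269312 -0.004508  ]
```

View pics/w9p.png

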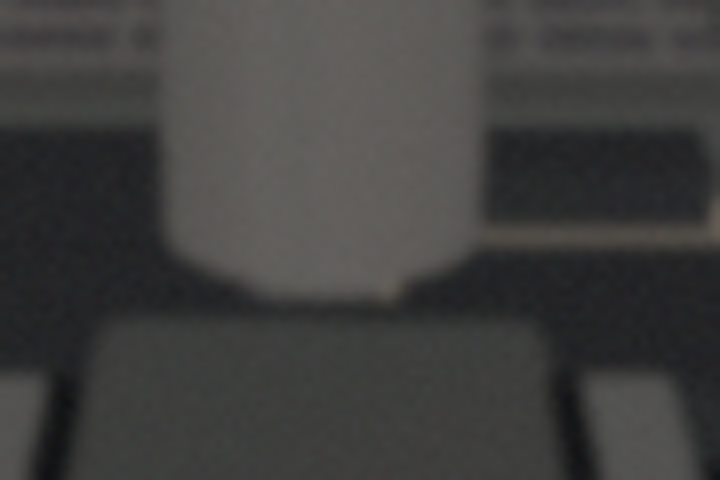

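Pin is well inside the notch, no contact yet; continuing down by feel.

>>> servo_tool --moves '[{"xyz": [0, 0.0006, 0], "turn": [0, 0, 0], "gripper": 1}, {"xyz": [0, 0, 0], "turn": [0, 0, 0], "gripper": 1}]' --squeeze 60

```text
time_s: 13.82
ee_pos: [0.5751, 0.1538, 0.221]
eef_rot: [-1.57, 0.068, -0.068]
ft_force: [-0.3, -0.8, -1.9]
finger_gap: 0.0273
```

>>> servo_tool --moves '[{"xyz": [0, 0.0006, 0], "turn": [0, 0, 0], "gripper": 1}, {"xyz": [0, 0, 0], "turn": [0, 0, 0], "gripper": 1}]' --squeeze 60

```text
time_s: 14.08
ee_pos: [0.5751, 0.1539, 0.2203]
eef_rot: [-1.57, 0.068, -0.068]
ft_force: [0.2, -0.0, -1.8]
finger_gap: 0.0275
```

>>> servo_tool --moves '[{"xyz": [0, 0.0005, 0], "turn": [0, 0, 0], "gripper": 1}, {"xyz": [0, 0, 0], "turn": [0, 0, 0], "gripper": 1}]' --squeeze 60

```text
time_s: 14.32
ee_pos: [0.5752, 0.1539, 0.2199]
eef_rot: [-1.57, 0.068, -0.068]
ft_force: [-0.8, 0.0, -2.1]
finger_gap: 0.0272
```

>>> servo_tool --moves '[{"xyz": [0, 0.0005, 0], "turn": [0, 0, 0], "gripper": 1}, {"xyz": [0, 0, 0], "turn": [0, 0, 0], "gripper": 1}]' --squeeze 60

```text
time_s: 14.58
ee_pos: [0.5751, 0.1539, 0.2194]
eef_rot: [-1.57, 0.068, -0.068]
ft_force: [-0.5, 0.0, -1.8]
finger_gap: 0.0274
```

>>> servo_tool --moves '[{"xyz": [0, 0.0005, 0], "turn": [0, 0, 0], "gripper": 1}, {"xyz": [0, 0, 0], "turn": [0, 0, 0], "gripper": 1}]' --squeeze 60

```text
time_s: 14.82
ee_pos: [0.5752, 0.1539, 0.2191]
eef_rot: [-1.57, 0.068, -0.068]
ft_force: [-0.5, 0.6, 0.1]
finger_gap: 0.027
```

>>> servo_tool --moves '[{"xyz": [0, 0.0004, 0], "turn": [0, 0, 0], "gripper": 1}, {"xyz": [0, 0, 0], "turn": [0, 0, 0], "gripper": 1}]' --squeeze 60

```text
time_s: 15.08
ee_pos: [0.5752, 0.1539, 0.219]
eef_rot: [-1.57, 0.068, -0.068]
ft_force: [-1.6, 0.4, 3.4]
finger_gap: 0.0273
```

>>> servo_tool --moves '[{"xyz": [0, -0.0003, 0], "turn": [0, 0, 0], "gripper": 1}, {"xyz": [0, 0, 0], "turn": [0, 0, 0], "gripper": 1}]' --squeeze 20

```text
time_s: 15.32
ee_pos: [0.5753, 0.1539, 0.219]
eef_rot: [-1.57, 0.068, -0.068]
ft_force: [-0.5, -0.1, 1.7]
finger_gap: 0.0269
```

>>> servo_tool --moves '[{"xyz": [0, 0, 0], "turn": [0, 0, 0], "gripper": 1}, {"xyz": [0, 0, 0], "turn": [0, 0, 0], "gripper": 1}]' --squeeze 20

```text
time_s: 15.58
ee_pos: [0.5753, 0.1539, 0.219]
eef_rot: [-1.57, 0.068, -0.068]
ft_force: [-0.9, -0.2, 3.4]
finger_gap: 0.027
```

```bash
python3 -c "
from h import *
snap('wrist',10);snap('side',10);print(get_obs()['torque'])
cv2.imwrite('pics/s10p.png',cv2.resize(cv2.imread('pics/side10.png')[90:200,170:290],None,fx=5,fy=5,interpolation=cv2.INTER_CUBIC))
"
```

```text
15.575 [0.5753 0.1539 0.219 ] [-0.93 -0.19  3.39] 0.027 
 [[ 0.996  0.     0.087]
 [-0.087  0.     0.996]
 [ 0.    -1.     0.   ]]
15.625 [0.5752 0.1539 0.219 ] [-0.61  0.08  2.77] 0.0269 
 [[ 0.996  0.     0.087]
 [-0.087 -0.     0.996]
 [ 0.    -1.     0.   ]]
[ 0.00267884  0.30148169 -0.03991501]
```

View pics/s10p.png

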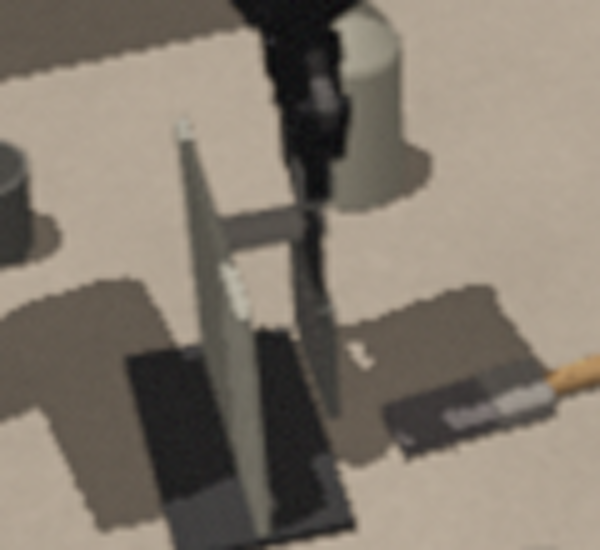

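>>> servo_tool --moves '[{"xyz": [-0.0003, -0.0003, 0], "turn": [0, 0, 0], "gripper": 1}, {"xyz": [0, 0, 0], "turn": [0, 0, 0], "gripper": 1}, {"xyz": [0, 0, 0], "turn": [0, 0, 0], "gripper": 1}]' --squeeze 20

```text
time_s: 16.05
ee_pos: [0.5752, 0.1539, 0.2191]
eef_rot: [-1.57, 0.068, -0.069]
ft_force: [0.5, -0.3, 1.6]
finger_gap: 0.027
```

```bash
python3 -c "
from h import *
o=get_obs();print(o['torque'],o['ft_force'],o['ee_pos'])"
```

```text
[-0.00555023 -0.01471241 -0.01963006] [ 0.52654208 -0.31510791  1.5836292 ] [0.57517923 0.1538723  0.21907367]
```

Side load gone, the pin carries roughly the weight plus 1.6 N. Releasing slowly.

>>> servo_tool --moves '[{"xyz": [0, 0, 0], "turn": [0, 0, 0], "gripper": 0.68}, {"xyz": [0, 0, 0], "turn": [0, 0, 0], "gripper": 0.66}, {"xyz": [0, 0, 0], "turn": [0, 0, 0], "gripper": 0.64}, {"xyz": [0, 0, 0], "turn": [0, 0, 0], "gripper": 0.62}, {"xyz": [0, 0, 0], "turn": [0, 0, 0], "gripper": 0.6}, {"xyz": [0, 0, 0], "turn": [0, 0, 0], "gripper": 0.57}, {"xyz": [0, 0, 0], "turn": [0, 0, 0], "gripper": 0.54}, {"xyz": [0, 0, 0], "turn": [0, 0, 0], "gripper": 0.5}]' --squeeze 20

```text
time_s: 17.05
ee_pos: [0.5749, 0.1539, 0.2191]
eef_rot: [-1.57, 0.068, -0.068]
ft_force: [-0.1, -0.2, -0.2]
finger_gap: 0.0428
```

```bash
python3 -c "
from h import *
snap('wrist',11);print(get_obs()['torque'])
"
```

```text
17.05 [0.5749 0.1539 0.2191] [-0.07 -0.19 -0.24] 0.0428 
 [[ 0.996  0.     0.087]
 [-0.087 -0.     0.996]
 [ 0.    -1.    -0.   ]]
[-0.0207139   0.02358183  0.00305383]
```

View pics/wrist11.png

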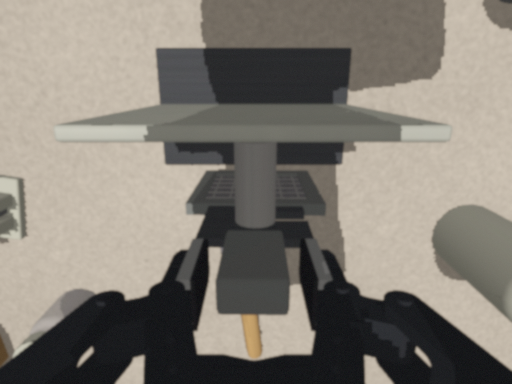

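>>> servo_tool --moves '[{"xyz": [0, -0.005, 0], "turn": [0, 0, 0], "gripper": 0.5}, {"xyz": [0, -0.01, 0], "turn": [0, 0, 0], "gripper": 0.5}, {"xyz": [0, -0.02, 0], "turn": [0, 0, 0], "gripper": 0.5}, {"xyz": [0, -0.03, 0], "turn": [0, 0, 0], "gripper": 0.5}, {"xyz": [0, -0.03, 0], "turn": [0, 0, 0], "gripper": 0.5}, {"xyz": [0, -0.02, 0], "turn": [0, 0, 0], "gripper": 0.5}, {"xyz": [0, 0, 0], "turn": [0, 0, 0], "gripper": 0.5}, {"xyz": [0, 0, 0], "turn": [0, 0, 0], "gripper": 0.5}]'

```text
time_s: 18.1
ee_pos: [0.5744, 0.1538, 0.3336]
eef_rot: [-1.57, 0.069, -0.067]
ft_force: [0.1, -0.3, -0.6]
finger_gap: 0.0429
```

```bash
python3 -c "
from h import *
snap('wrist',12); snap('side',12)
cv2.imwrite('pics/s12p.png',cv2.resize(cv2.imread('pics/side12.png')[90:200,170:290],None,fx=5,fy=5,interpolation=cv2.INTER_CUBIC))
for t in (5,12):
    a=cv2.imread(f'pics/side{t}.png')
"
```

```text
18.1 [0.5744 0.1538 0.3336] [ 0.12 -0.26 -0.58] 0.0429 
 [[ 0.996 -0.001  0.087]
 [-0.087 -0.     0.996]
 [-0.001 -1.    -0.   ]]
18.15 [0.5742 0.1538 0.3331] [ 0.12 -0.47  0.78] 0.0428 
 [[ 0.996 -0.002  0.087]
 [-0.087 -0.     0.996]
 [-0.002 -1.    -0.   ]]
```

View pics/s12p.png

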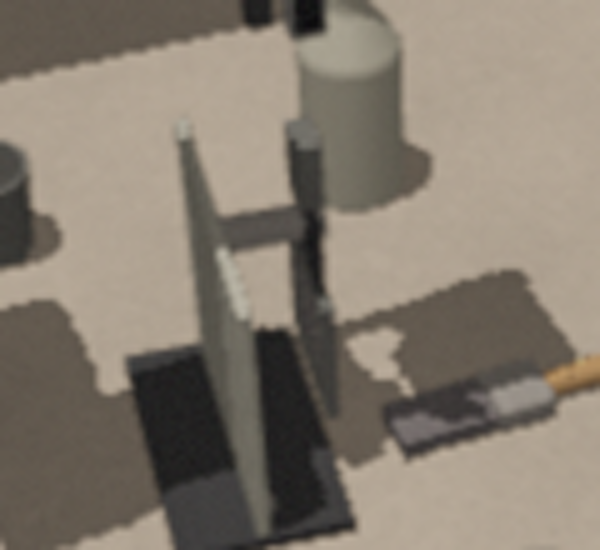

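View pics/wrist12.png

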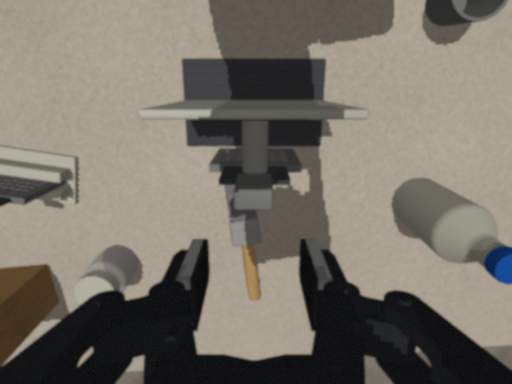

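View pics/side12.png

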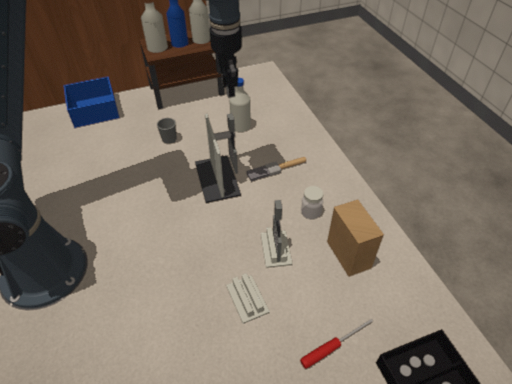

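```bash
python3 -c "
from h import *
for u,v in [(254,190),(245,188),(264,190)]: print(wp(12,u,v).round(4))
snap('wrist',13)
print([wp(13,u,v).round(4) for u,v in [(254,190)]], 'pixdiff', np.abs(cv2.imread('pics/wrist12.png').astype(int)-cv2.imread('pics/wrist13.png'))[140:215,200:310].mean())
finish_job()"
```

```text
[0.5665 0.1545 0.2337]
[0.5656 0.1482 0.2301]
[0.5677 0.1614 0.2319]
18.2 [0.5742 0.1538 0.3329] [ 0.01  0.14 -0.1 ] 0.0425 
 [[ 0.996 -0.003  0.087]
 [-0.087 -0.     0.996]
 [-0.003 -1.    -0.   ]]
[array([0.5664, 0.1544, 0.2323])] pixdiff 2.660808080808081
the job is handed in; nothing more can be done
```

The slotted screen now hangs upright by itself on the drying stand's pin. I handed the job in at about 18 s; the hand-in reports no verdict.

- **Carrying and sliding:** I gripped the screen by its handle, lifted it out of its holder, and slid the slot over the pin between collar and head. I stopped when I felt the slot's end meet the pin, at about 2.3 N sideways.
- **Letting down:** I backed off about 1.5 mm to centre the pin in the notch, then lowered the screen by feel. The peak load on the pin was about 5.5 N by the wrist sensor. One disagreement showed up while it rested on the pin: a sideways load of about 1 N, which I removed before opening the fingers slowly.
- **Last checks:** The handle top measured 0.232–0.234 m, against 0.234 m expected with the pin fully home. The hanging screen looked still and upright in the side pictures before and after release. The wrist sensor read about zero once the gripper was clear.
- **Other objects:** The other screen and the bystanders look unmoved in the side picture. I compared them by eye and did not measure them.

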